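Open the descaler in its fold-up drip tray

TASK

Set up the drip tray round the blue descaler bottle by folding its three hinged walls (left, right and far) upright. Then open the bottle: push the red safety cap down, keep it down while twisting it anticlockwise until it is free, and lift it straight up off the neck. Finish still holding the cap level in the gripper, about 8 cm above its closed place and right over the bottle, with the bottle still standing in the tray, the walls up, and the other things on the worktop left alone.

Things in the scene. Friction and masses are not known exactly. Their poses are not given: they have to be found in the camera images.
- tray: white square fold-up drip tray, fixed; plate 170 x 170 x 10 mm, origin at the centre of its underside on the worktop, z up. Its own -x side, towards the robot, has a fixed wall 50 mm high, 4 mm thick; +y (left), -y (right) and +x (far) have hinged walls. A grey frame 75 mm square, 12 mm high in the middle holds the bottle (1.5 mm play), so that it cannot turn.
- wall_left (a joint): left wall on the tray's own +y side: angle in rad, 0 lying flat outwards, 1.571 upright, stop at 1.6. Hinge line on the tray's edge, 85 mm from its centre, 10 mm above the worktop. White panel 150 mm long, 4 mm thick, free edge a round orange bar. A stiff hinge (0.03 N m) keeps it where it is left; it starts 0.65 to 1.0 rad up.
- left_rim (a point): middle of the left wall's orange edge bar, on the bar's centre line; bar 10 mm thick, about 150 mm long, level, 50 mm from the hinge line; own x points from hinge to bar, y along the bar. An upright finger pushing in on the bar may jam while the wall is low: reach under the bar with tilted fingers, or pinch it.
- wall_right (a joint): right wall on the tray's own -y side: angle in rad, 0 lying flat outwards, 1.571 upright, stop at 1.6. Hinge line on the tray's edge, 85 mm from its centre, 10 mm above the worktop. White panel 150 mm long, 4 mm thick, free edge a round orange bar. A stiff hinge (0.03 N m) keeps it where it is left; it starts 0.65 to 1.0 rad up.
- right_rim (a point): middle of the right wall's orange edge bar, on the bar's centre line; bar 10 mm thick, about 150 mm long, level, 50 mm from the hinge line; own x points from hinge to bar, y along the bar. An upright finger pushing in on the bar may jam while the wall is low: reach under the bar with tilted fingers, or pinch it.
- wall_far (a joint): far wall on the tray's own +x side: angle in rad, 0 lying flat outwards, 1.571 upright, stop at 1.6. Hinge line on the tray's edge, 85 mm from its centre, 10 mm above the worktop. White panel 150 mm long, 4 mm thick, free edge a round orange bar. A stiff hinge (0.03 N m) keeps it where it is left; it starts 0.65 to 1.0 rad up.
- far_rim (a point): middle of the far wall's orange edge bar, on the bar's centre line; bar 10 mm thick, about 150 mm long, level, 50 mm from the hinge line; own x points from hinge to bar, y along the bar. An upright finger pushing in on the bar may jam while the wall is low: reach under the bar with tilted fingers, or pinch it.
- bottle: blue descaler bottle, square body 64 x 64 x 82 mm, collar 56 mm across up to 94 mm, neck above; 0.35 to 0.7 kg, loose in the tray's frame; origin at the centre of its underside, on the tray plate, z up.
- mouth (a point): centre of the top of the bottle's neck, 112.5 mm above the bottle's underside. A spring in the neck pushes the cap up: about 4 N to start pressing, 9 N at 5 mm.
- cap: red ribbed round push-and-turn cap, 52 mm across, 34 mm high, 30 g, white stripe on top; origin at the centre of its underside, 104 mm above the bottle's underside when closed; z up, x along the stripe. Press it down over 4 mm (7.5 at most), keep it down and turn it anticlockwise seen from above by 0.9 to 2.2 rad (1.3 is good; clockwise is blocked), then it lifts straight off.
- jar_black: bystander, not to be disturbed: spice jar, amber with black lid, 42 mm across, 95 mm high, stands off one near corner of the tray; origin at the centre of its underside.
- jar_red: bystander, not to be disturbed: spice jar, clear with red lid, 42 mm across, 95 mm high, stands off one far corner of the tray; origin at the centre of its underside.
- tin: bystander, not to be disturbed: food tin with yellow label, 74 mm across, 108 mm high; origin at the centre of its underside.
- mug: bystander, not to be disturbed: white mug, 80 mm across, 90 mm high, handle on its own +y side; origin at the centre of its underside.
- vinegar: bystander, not to be disturbed: glass bottle with green cap, 60 mm across, 140 mm high; origin at the centre of its underside.
- beaker: bystander, not to be disturbed: green plastic drinking beaker, 72 mm across, 100 mm high; origin at the centre of its underside.

How it is judged:
By the outcome, as a careful person would: the job done as asked, in the order asked, and still so for the second after the job is handed in, while the arm keeps its last pose, push and grip.
It also fails if it takes over 64 s, if anything falls off the work surface, if the arm or the gripper's body presses on something with over 40 N, if the wrist force passes 120 N, or if a joint passes its speed limit or range.

ROBOT

A 6-joint arm with a two-finger parallel gripper is mounted at the origin on the work surface. World frame = base frame: x ahead of the robot, y to its left, z up, the work surface at z = 0. Lengths are in mm, angles in rad, forces in N, time in s.
With the tool pointing down it reaches from about 275 to 1000 mm from the base axis. Payload 8.4 kg.
Tool frame: the origin (TCP) lies on the centre line of the jaws, within the pads' length; the fingertips stand 17 mm ahead of it and the grasp point (between the pads) lies 2 mm behind it; z points along the fingers, y is the line along which they close (so a half turn about z gives the same grasp; the last joint's range is limited). The gripper opens to 85 mm and grips with 20 to 120 N. Pads are 22 mm wide; open, the fingers measure 114 mm over their backs; the gripper's body (76 mm by 85 mm) begins 54 mm behind the grasp point. The pads swing forward as they close: fully open they stand 13 mm farther back than shut.
Start: joints at [1.285, 0.353, 1.633, -0, 1.155, -0.002], TCP at [175.002, 600.002, 248.281] pointing down, gripper open.
Joint ranges: [-2.63, 2.63], [-0.92, 2.1], [0.06, 2.66], [-1.3, 4.44], [0, 2.69], [-3.02, 3.02]. Speed limits (rad/s): [2.22, 2.22, 2.79, 3.14, 3.14, 3.14].

INTERFACE

Orientations are given as [roll, pitch, yaw] about the fixed x, y, z axes, in that order (R = Rz(yaw) Ry(pitch) Rx(roll)).
In Python, from rig import r, eyes gives the robot as it stands. The module is installed in compiled form; this text tells all that it offers.
- The arm moves only by the shell command python3 -m inch 'ROWS' [FORCE]. ROWS is JSON, a list of rows, each a list of 7 numbers: the shift along the tool's x, y, z in m, then the turn, a rotation vector about the tool's x, y, z in degrees, then the closure, from -1 (fully open) to 1 (shut). In form: [[x, y, z, rx, ry, rz, gripper], ...]. A call has 1 to 8 rows; each row shifts and turns the commanded pose from where the row before left it, along the tool's axes as they then stand; what a row does not reach is not made up. A row lasts 1/10 s, in which the tool goes at most 50 mm and 8.59 degrees, less where a joint would pass 70% of its speed; a pose out of reach is approached as far as the arm can. A call with a gripper value outside its range is refused whole. The fingers move at their own pace and stop on an object; FORCE is the grip in N (left out, the last holds). Time passes only in rows, so rows that do not move let the fingers close. It gives the time, the measured TCP pose, the force, the opening and the grip force at its end, in the units of the state.
- r.sense(): the state, without advancing time (a new reading comes with each control period).
- eyes.grab_frame(name): name is "side" or "top" or "wrist"; returns a dict with "img" (400x640x3 uint8, blue, green, red), "fx", "fy", "cx", "cy" (pixels), "R" (3x3) and "t" (3): a world point X has camera coordinates R X + t; the wrist camera has in their place "hand_eye" (4x4, takes a point from camera to tool coordinates, whose origin is the TCP and whose axes are the flange's). Camera axes: x right, y down, z forward; pixel columns grow to the right and rows downward; lengths in mm; the calibration is good to about 2 mm. A picture is of the moment at which its call begins: read the wrist's pose just before it. There is no depth.
- r.sign_off(): hands the job in; it is judged then, once.
The state is a dict: "clock": time; "qpos": joint angles; "qvel": joint speeds; "joint_efforts": joint torques, N m; "eef_pos": TCP position; "tcp_rot": TCP orientation; "contact_force": force on the tool from outside, world axes, zero at the start; "wrist_torque": the same for the moment, N m; "opening": opening from 0.0 (shut) to 1.0 (fully open); "grasp_force": force on a finger pad.
Only numpy, scipy, OpenCV 4.12 (cv2) and the standard library are available. Lean on these libraries where they do the work, as an engineer would, in place of code of your own. Each camera call takes 0.05 s, during which the arm holds its last target. There are 200 camera calls.

## Working session

There is one attempt and no reset: what is moved stays moved. The work goes in short steps, Python scripts to look and compute and a shell command to move; the robot and the scene stay as the last step left them, time stands still between calls to the robot, and variables do not carry over. Pictures are saved under pics/ and viewed, at most 10 in all, crops included, and the job is handed in when it is done.

```bash
mkdir -p pics
python3 - <<'E'
from rig import r, eyes
import cv2
for n in ("top","side"):
    f=eyes.grab_frame(n); cv2.imwrite(f"pics/{n}0.png",f["img"]); print(n,f["fx"],f["fy"],f["cx"],f["cy"],f["R"],f["t"])
f=eyes.grab_frame("wrist");print(f["hand_eye"])
print(r.sense())
E
```

```text
top 423.84071569548206 423.84071569548206 323.40023014432427 200.34326901033273 [[-0.02368641 -0.99962028 -0.01408042]
 [-0.9971823   0.02462675 -0.07085887]
 [ 0.07117872  0.01236236 -0.99738697]] [  38.24834244  538.32250267 1312.16692205]
side 393.0014325726925 393.0014325726925 321.4018233568438 201.27910647331115 [[-0.99900464 -0.04440134  0.0042717 ]
 [-0.03309434  0.67356625 -0.73838558]
 [ 0.02990804 -0.73779199 -0.67436525]] [ 543.76442161   93.62618554 1257.26931862]
[[-7.58473027e-04 -9.49382203e-01 -3.14122359e-01  7.98215386e+01]
 [ 9.99998954e-01 -3.33178398e-04 -1.40759987e-03  1.67739200e-01]
 [ 1.23169148e-03 -3.14123098e-01  9.49381463e-01 -1.25296747e+02]
 [ 0.00000000e+00  0.00000000e+00  0.00000000e+00  1.00000000e+00]]
{'clock': 0.15, 'qpos': array([ 1.28458651e+00,  3.53490063e-01,  1.63395542e+00,  3.92920773e-05,
        1.15518887e+00, -2.42653196e-03]), 'qvel': array([-4.40621038e-04, -2.79136079e-05, -2.41650292e-03, -4.78698068e-05,
       -1.31307511e-03,  1.39376231e-04]), 'joint_efforts': array([-4.81326751e-04, -6.05643010e+01, -3.42341959e+01,  5.95697998e-05,
        6.16002872e-03, -5.23528911e-05]), 'eef_pos': array([174.90274231, 599.67622554, 247.73687287]), 'tcp_rot': array([-3.14055104e+00, -3.84582682e-05,  2.85779347e+00]), 'contact_force': array([0.41726046, 0.10235859, 0.8027778 ]), 'wrist_torque': array([ 0.02280123, -0.00988372, -0.01099322]), 'grasp_force': 0.0, 'opening': 1.003960864834227}
```

View pics/top0.png

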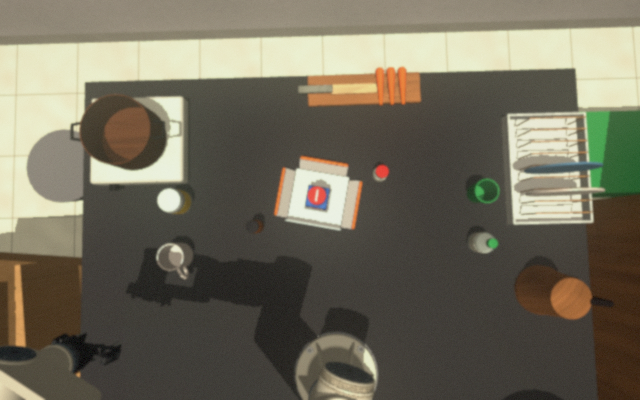

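View pics/side0.png

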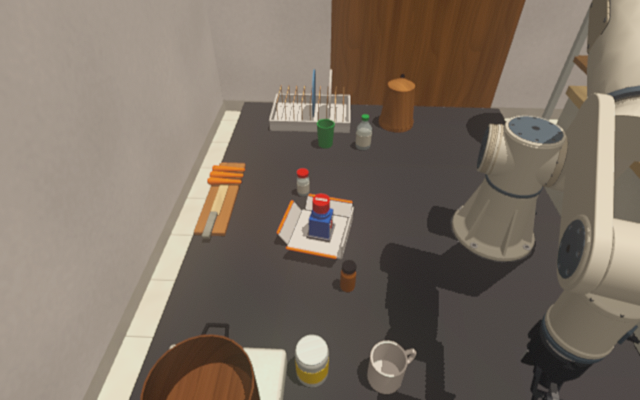

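The top view shows the tray at about (318,197), the cap at (317,195), and orange bars at the left (280,190), right (358,205) and far (322,160). The black jar is near-left at (256,225) and the red jar far-right at (381,172). The side view agrees: cap at (321,203), tray around (318,228).

```bash
cat > h.py <<'E'
from rig import r, eyes
import cv2, numpy as np
from scipy.spatial.transform import Rotation as Ro
def pose():
    s=r.sense(); return Ro.from_euler('xyz',s['tcp_rot']).as_matrix(), np.array(s['eef_pos'])
class Cam:
    def __init__(s,n):
        Rt,p=pose(); f=eyes.grab_frame(n); s.img=f['img']; s.K=[f[k] for k in('fx','fy','cx','cy')]
        if n=='wrist':
            H=np.array(f['hand_eye']); s.A=Rt@H[:3,:3]; s.c=Rt@H[:3,3]+p
        else: s.A=np.array(f['R']).T; s.c=-s.A@np.array(f['t'])
    def ray(s,u,v): d=s.A@np.array([(u-s.K[2])/s.K[0],(v-s.K[3])/s.K[1],1]); return d/np.linalg.norm(d)
    def plane(s,u,v,z): d=s.ray(u,v); return s.c+d*(z-s.c[2])/d[2]
    def proj(s,X):
        q=s.A.T@(np.asarray(X,float)-s.c); return s.K[0]*q[0]/q[2]+s.K[2],s.K[1]*q[1]/q[2]+s.K[3]
def tri(a,pa,b,pb):
    da,db=a.ray(*pa),b.ray(*pb); k=np.linalg.lstsq(np.c_[da,-db],b.c-a.c,rcond=None)[0]
    P,Q=a.c+k[0]*da,b.c+k[1]*db; return (P+Q)/2,np.linalg.norm(P-Q)
def blobs(img,lo,hi,amin=15):
    m=cv2.inRange(cv2.cvtColor(img,cv2.COLOR_BGR2HSV),np.array(lo),np.array(hi))
    cs=[c for c in cv2.findContours(m,cv2.RETR_EXTERNAL,cv2.CHAIN_APPROX_NONE)[0] if cv2.contourArea(c)>=amin]
    return cs
ORANGE=([6,150,120],[16,255,255])
def step(pos,rpy):
    "shift in current tool axes (m) and rotation vector (deg) to reach target"
    Rt,p=pose(); T=Ro.from_euler('xyz',rpy).as_matrix()
    return (Rt.T@(np.array(pos)-p)/1000).round(4),np.degrees(Ro.from_matrix(Rt.T@T).as_rotvec()).round(2)
E
python3 - <<'E'
from h import *
for n in("top","side"):
    c=Cam(n)
    for name,rg in(("or",ORANGE),("red",([0,150,120],[4,255,255])),("red2",([174,150,100],[180,255,255])),("blue",([105,120,50],[130,255,255]))):
        for k in blobs(c.img,*rg,8):
            (x,y),(w,h),a=cv2.minAreaRect(k)
            if abs(x-318)<90 and abs(y-200)<80: print(n,name,np.round([x,y,w,h,a],1),cv2.boxPoints(((x,y),(w,h),a)).round(1).tolist() if name=="or" else "",c.plane(x,y,148).round(0))
E
```

```text
top or [356.9 205.1   2.7  46.9   9.8] [[351.6000061035156, 227.89999389648438], [359.6000061035156, 181.8000030517578], [362.20001220703125, 182.1999969482422], [354.20001220703125, 228.39999389648438]] [514. -71. 148.]
top or [278.9 191.    2.9  47.1  10.7] [[273.20001220703125, 213.8000030517578], [281.8999938964844, 167.60000610351562], [284.70001220703125, 168.10000610351562], [276.0, 214.39999389648438]] [560. 149. 148.]
top or [324.  160.5  46.9   3.   10. ] [[300.70001220703125, 157.89999389648438], [301.20001220703125, 155.0], [347.29998779296875, 163.10000610351562], [346.79998779296875, 166.0]] [644.  19. 148.]
top red [316.5 195.   16.   15.   90. ]  [546.  43. 148.]
top red [382. 171.  12.  12.  90.]  [ 609. -145.  148.]
top blue [323.  206.1   4.3   6.7  59. ]  [514.  25. 148.]
side or [350.7 275.8   3.9  10.8  68.2] [[345.0, 276.0], [355.0, 272.0], [356.3999938964844, 275.6000061035156], [346.3999938964844, 279.6000061035156]] [461. 311. 148.]
side or [310.4 252.5  50.4   2.9  11.6] [[285.3999938964844, 248.89999389648438], [286.0, 246.0], [335.3999938964844, 256.1000061035156], [334.79998779296875, 259.0]] [562. 243. 148.]
side or [284.3 216.4   2.9  36.2  24.6] [[275.5, 232.3000030517578], [290.6000061035156, 199.39999389648438], [293.20001220703125, 200.60000610351562], [278.1000061035156, 233.5]] [643. 117. 148.]
side or [340.5 199.7  23.5   2.5   9.5] [[328.70001220703125, 198.89999389648438], [329.1000061035156, 196.5], [352.29998779296875, 200.39999389648438], [351.8999938964844, 202.8000030517578]] [488.  40. 148.]
side or [312. 195.   2.   6.  90.] [[309.0, 194.0], [315.0, 194.0], [315.0, 196.0], [309.0, 196.0]] [572.  24. 148.]
side red [321.  202.5  19.   16.   90. ]  [544.  55. 148.]
side red [302.2 172.   11.1   8.7  21.8]  [609. -84. 148.]
side blue [321.9 217.8  11.8  24.   72.5]  [538. 117. 148.]
```

Run:
```python
from h import *
a,b=Cam("top"),Cam("side")
L,e=tri(a,(278.9,191),b,(310.4,252.5));print(L.round(1),e)
F,e=tri(a,(324,160.5),b,(284.3,216.4));print(F.round(1),e)
for p,z in(((278.9,191),45),((356.9,205.1),45),((324,160.5),45)): print(a.plane(*p,z).round(1))
x=a.plane(278.2,214.1,45)-0; y1=a.plane(274.6,214.1,45);y2=a.plane(283.3,167.8,45);d=y2-y1;print("yaw",np.arctan2(d[1],d[0]))
y1=a.plane(352.9,228.1,45);y2=a.plane(360.9,182,45);d=y2-y1;print("yaw",np.arctan2(d[1],d[0]))
print("jars",a.plane(382,171,95),a.plane(256,225,95))
print(step([545,43,340],[np.pi,0,2.95]))
```

```text
[568.9 161.1  50.3] 0.295837730263376
[659.8  20.   51.6] 0.3440709597579466
[569.6 161.7  45. ]
[520.1 -77.7  45. ]
[661.1  20.1  45. ]
yaw -0.20181558930211238
yaw -0.20050763200901467
jars [ 616.78166409 -151.88505639   95.        ] [465.53826858 225.27808304  95.        ]
(array([-0.5111, -0.431 , -0.0917]), array([-0.02,  0.  , -5.28]))
```

```bash
python3 -m inch '[[-0.036,-0.031,-0.008,0,0,0,1],[-0.036,-0.031,-0.008,0,0,0,1],[-0.036,-0.031,-0.008,0,0,0,1],[-0.036,-0.031,-0.008,0,0,0,1],[-0.036,-0.031,-0.008,0,0,0,1],[-0.036,-0.031,-0.008,0,0,0,1],[-0.036,-0.031,-0.008,0,0,0,1],[-0.036,-0.031,-0.008,0,0,0,1]]'
python3 -m inch '[[-0.036,-0.031,-0.007,0,0,-1,1],[-0.036,-0.031,-0.007,0,0,-1,1],[-0.036,-0.031,-0.007,0,0,-1,1],[-0.036,-0.031,-0.007,0,0,-1,1],[-0.036,-0.031,0,0,0,-1,1],[-0.036,-0.031,0,0,0,0,1],[0,0,0,0,0,0,1]]'
python3 - <<'E'
from h import *
c=Cam("wrist");cv2.imwrite("pics/w1.png",c.img);print(pose()[1],r.sense()['qpos'],r.sense()['tcp_rot'])
for name,rg in(("or",ORANGE),("red",([0,150,100],[4,255,255])),("red2",([174,150,100],[180,255,255])),("blue",([105,120,50],[130,255,255]))):
    for k in blobs(c.img,*rg,60):
        b=cv2.minAreaRect(k);print(name,cv2.boxPoints(b).round(1).tolist())
E
```

```text
clock: 1.15
eef_pos: [382.7, 279.6, 312.9]
tcp_rot: [3.141, 0.0, 2.858]
contact_force: [0.8, 0.6, -0.2]
opening: 0.0
grasp_force: 0.0
clock: 1.85
eef_pos: [550.2, 45.2, 340.2]
tcp_rot: [-3.14, 0.002, 2.941]
contact_force: [0.2, 0.9, -0.3]
opening: 0.002
grasp_force: 0.0
[548.60374097  47.17923962 339.94396238] [ 8.31979185e-02  1.59692503e-01  1.68327875e+00 -2.35878207e-04
  1.29888875e+00 -1.28728400e+00] [-3.14129974e+00 -1.93130891e-04  2.94134159e+00]
or [[220.0, 340.79998779296875], [241.0, 325.6000061035156], [244.5, 330.3999938964844], [223.5, 345.70001220703125]]
or [[317.0, 318.0], [326.0, 318.0], [326.0, 329.0], [317.0, 329.0]]
or [[274.0, 228.0], [366.0, 228.0], [366.0, 234.0], [274.0, 234.0]]
or [[230.10000610351562, 108.30000305175781], [237.10000610351562, 107.5999984741211], [246.10000610351562, 206.6999969482422], [239.10000610351562, 207.39999389648438]]
or [[391.20001220703125, 206.8000030517578], [399.5, 106.69999694824219], [406.6000061035156, 107.30000305175781], [398.29998779296875, 207.39999389648438]]
or [[433.5, 81.5999984741211], [441.8999938964844, 52.400001525878906], [451.29998779296875, 55.099998474121094], [442.8999938964844, 84.30000305175781]]
red [[186.0, 225.0], [214.0, 225.0], [214.0, 251.0], [186.0, 251.0]]
red [[292.5, 157.10000610351562], [333.70001220703125, 146.8000030517578], [344.5, 189.89999389648438], [303.29998779296875, 200.1999969482422]]
blue [[296.0, 171.0], [296.0, 137.0], [342.0, 137.0], [342.0, 171.0]]
```

View pics/w1.png

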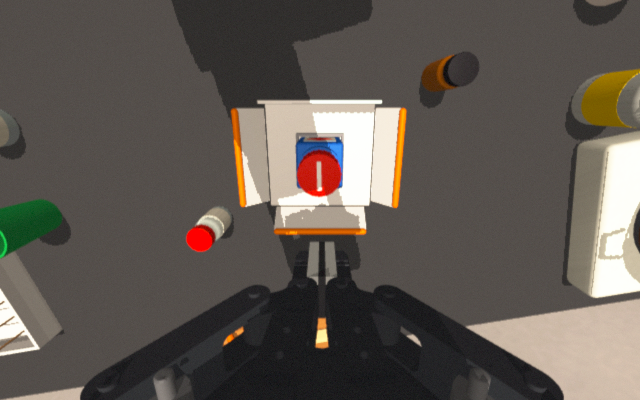

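The wrist view shows everything clearly: left bar at (399,157), right bar (238,157), far bar (320,231), cap at (319,173), black jar at (460,68), red jar at (201,238).

Run:
```python
from h import *
from scipy.optimize import least_squares
w,a,b=Cam("wrist"),Cam("top"),Cam("side")
obs={'L':[(w,(398.8,157)),(a,(278.9,191)),(b,(310.4,252.5))],'R':[(w,(238.1,157.5)),(a,(356.9,205.1))],'F':[(w,(320,231)),(a,(324,160.5)),(b,(284.3,216.4))]}
az={'L':np.pi/2,'R':-np.pi/2,'F':0}
def pt(p,k):
    th=p[{'L':3,'R':4,'F':5}[k]]; d=85+50*np.cos(th); g=p[2]+az[k]
    return [p[0]+d*np.cos(g),p[1]+d*np.sin(g),10+50*np.sin(th)]
def res(p): return np.concatenate([(np.array(c.proj(pt(p,k)))-uv)*(1 if c is w else .7) for k in obs for c,uv in obs[k]])
s=least_squares(res,[546,43,-.2,.8,.8,.8]);print(s.x.round(3),s.fun.round(1))
for k in obs: print(k,np.round(pt(s.x,k),1))
# cap stripe on top
m=cv2.inRange(w.img[140:205,290:350],(150,150,150),(255,255,255));red=np.zeros_like(m)
k=max(blobs(w.img,[0,150,100],[4,255,255],60),key=cv2.contourArea)
hull=cv2.convexHull(k);z=np.zeros(w.img.shape[:2],np.uint8);cv2.fillPoly(z,[hull],255)
hs=cv2.erode(z,np.ones((9,9)))[140:205,290:350]&m
q=cv2.minAreaRect(np.argwhere(hs)[:,::-1].astype(np.float32));print("stripe",q[0][0]+290,q[0][1]+140,q[1],w.plane(q[0][0]+290,q[0][1]+140,148).round(1))
print("bbox",cv2.boundingRect(k))
k=blobs(a.img,[0,150,120],[4,255,255],30)
for c in k: 
    e=cv2.minAreaRect(c); print(e[0],a.plane(*e[0],148).round(1)) if abs(e[0][0]-317)<9 else 0
```

```text
[ 5.40485e+02  4.51670e+01 -1.98000e-01  8.30000e-01  6.85000e-01
  7.96000e-01] [-0.   1.1 -0.   1.3  1.2  0.7 -0.2  0.4 -0.4  0.9 -0.2  0.2 -0.3  0.6
  0.4  1.2]
L [563.9 161.6  46.9]
R [516.1 -76.1  41.6]
F [658.1  21.6  45.7]
stripe 317.5 178.0 (28.0, 3.0) [545.6  42.7 148. ]
bbox (296, 153, 43, 46)
```

```bash
cat > m.py <<'E'
from h import *
from scipy.optimize import least_squares
az={'L':np.pi/2,'R':-np.pi/2,'F':0}
w,a,b=Cam("wrist"),Cam("top"),Cam("side"); print(pose()[1])
obs={k:[] for k in az}
for k in blobs(w.img,*ORANGE,60):
    c,sz,_=cv2.minAreaRect(k)
    if max(sz)>80: obs['L' if c[0]>370 else 'R' if c[0]<270 else 'F'].append((w,c)); print(c,sz)
obs['L']+=[(a,(278.9,191)),(b,(310.4,252.5))];obs['R']+=[(a,(356.9,205.1))];obs['F']+=[(a,(324,160.5)),(b,(284.3,216.4))]
def pt(p,k):
    th=p[{'L':3,'R':4,'F':5}[k]]; d=85+50*np.cos(th); g=p[2]+az[k]
    return [p[0]+d*np.cos(g),p[1]+d*np.sin(g),10+50*np.sin(th)]
def res(p): return np.concatenate([(np.array(c.proj(pt(p,k)))-uv)*(1 if c is w else .7) for k in obs for c,uv in obs[k]])
s=least_squares(res,[546,43,-.2,.8,.8,.8]);print(s.x.round(3),s.fun.round(1))
for k in obs: print(k,np.round(pt(s.x,k),1))
k=max(blobs(w.img,[0,150,100],[4,255,255],60),key=cv2.contourArea);x,y,ww,h=cv2.boundingRect(k);print(x,y,ww,h)
print("cap",w.plane(x+ww/2-.5,y+h-ww/2-.5,148).round(1),a.plane(316.5,195.5,148).round(1))
c=[x for x in blobs(w.img,[0,0,0],[180,255,40],60)]
E
python3 m.py
```

```text
[546.93911674  50.42083528 340.45319517]
(317.0, 234.0) (6.0, 92.0)
(395.47406005859375, 160.54212951660156) (7.10531759262085, 99.49658203125)
(235.50003051757812, 160.0) (98.59889221191406, 7.0316667556762695)
[ 5.42067e+02  4.30140e+01 -1.99000e-01  8.24000e-01  6.93000e-01
  7.84000e-01] [ 0.3  0.8  0.4  0.9  0.8  0.3 -0.   0.4  0.   0.6 -0.1 -0.3  0.2  0.2
 -0.   0.9]
L [565.6 159.6  46.7]
R [517.6 -78.   42. ]
F [660.1  19.2  45.3]
294 155 43 45
cap [543.3  42.6 148. ] [544.2  42.9 148. ]
```

```bash
cat > plan.py <<'E'
from h import *
C=np.array([542.5,43.]);Y=-.199;ex=np.array([np.cos(Y),np.sin(Y)]);ey=np.array([-ex[1],ex[0]])
def plan(wps):
    "wps: (tray x, tray y, z, yaw, tilt about tool x deg); prints rows' shift/turn per waypoint and count"
    Rt,p=pose()
    for x,y,z,yaw,t in wps:
        q=np.r_[C+x*ex+y*ey,z];T=(Ro.from_euler('xyz',[np.pi,0,yaw])*Ro.from_euler('x',t,degrees=True)).as_matrix()
        d=Rt.T@(q-p)/1000;rv=np.degrees(Ro.from_matrix(Rt.T@T).as_rotvec())
        n=int(np.ceil(max(np.linalg.norm(d)/.048,np.linalg.norm(rv)/8.5,1)))
        # equal rows, allowing for the tool turning under way
        s=Ro.from_rotvec(np.radians(rv/n));M=sum((s**i).as_matrix() for i in range(n));v=np.linalg.solve(M,d)
        print(n,"x",v.round(4).tolist(),(rv/n).round(2).tolist()); Rt,p=T,q
E
python3 - <<'E'
from plan import *
print(pose()[1],C+35*ex+144*ey)
y=np.pi-.199
plan([(35,160,220,y,0),(35,160,150,y,30),(35,160,36,y,30),(35,144,36,y,30),(35,120,52,y,15),(35,103,63,y,0)])
E
```

```text
[546.93911674  50.42083528 340.45319517] [605.27650627 177.23900425]
5 x [-0.0065, 0.0304, 0.0241] [0.0, 0.0, 0.05]
4 x [-0.0, 0.0035, 0.0173] [7.5, 0.0, -0.0]
3 x [-0.0, 0.019, 0.0329] [0.0, 0.0, 0.0]
1 x [0.0, -0.0139, 0.008] [0.0, 0.0, 0.0]
2 x [-0.0, -0.0143, -0.0019] [-7.5, -0.0, 0.0]
2 x [0.0, -0.0094, -0.0037] [-7.5, 0.0, -0.0]
```

```bash
python3 -m inch '[[-0.0065,0.0304,0.0241,0,0,0,1],[-0.0065,0.0304,0.0241,0,0,0,1],[-0.0065,0.0304,0.0241,0,0,0,1],[-0.0065,0.0304,0.0241,0,0,0,1],[-0.0065,0.0304,0.0241,0,0,0,1]]'
python3 -m inch '[[0,0.0035,0.0173,7.5,0,0,1],[0,0.0035,0.0173,7.5,0,0,1],[0,0.0035,0.0173,7.5,0,0,1],[0,0.0035,0.0173,7.5,0,0,1],[0,0,0,0,0,0,1],[0,0,0,0,0,0,1]]'
python3 - <<'E'
from plan import *
y=np.pi-.199
plan([(35,160,36,y,30),(35,144,36,y,30),(35,120,52,y,15),(35,103,63,y,0)])
E
```

```text
clock: 2.7
eef_pos: [608.9, 194.3, 219.1]
tcp_rot: [3.141, 0.0, 2.947]
contact_force: [1.3, -0.5, 0.8]
opening: -0.003
grasp_force: 0.0
clock: 3.3
eef_pos: [608.5, 193.5, 149.3]
tcp_rot: [-2.62, -0.002, 2.947]
contact_force: [0.2, 0.0, 0.1]
opening: 0.002
grasp_force: 0.0
3 x [-0.0001, 0.0187, 0.0328] [0.03, 0.02, 0.09]
1 x [0.0, -0.0139, 0.008] [0.0, 0.0, 0.0]
2 x [-0.0, -0.0143, -0.0019] [-7.5, -0.0, 0.0]
2 x [0.0, -0.0094, -0.0037] [-7.5, 0.0, -0.0]
```

```bash
python3 -m inch '[[0,0.019,0.033,0,0,0,1],[0,0.019,0.033,0,0,0,1],[0,0.018,0.032,0,0,0,1],[0,0,0,0,0,0,1],[0,-0.014,0.008,0,0,0,1],[0,0,0,0,0,0,1]]'
python3 -m inch '[[0,-0.007,-0.001,-3.75,0,0,1],[0,-0.007,-0.001,-3.75,0,0,1],[0,-0.007,-0.001,-3.75,0,0,1],[0,-0.007,-0.001,-3.75,0,0,1],[0,0,0,0,0,0,1]]'
python3 -m inch '[[0,-0.005,-0.002,-3.75,0,0,1],[0,-0.005,-0.002,-3.75,0,0,1],[0,-0.005,-0.002,-3.75,0,0,1],[0,-0.004,-0.002,-3.75,0,0,1],[0,0,0,0,0,0,1]]'
python3 - <<'E'
from plan import *
f=Cam("top");cv2.imwrite("pics/t2.png",cv2.resize(f.img[120:270,230:430],None,fx=4,fy=4))
p=pose()[1];print(p,(p[:2]-C)@ex,(p[:2]-C)@ey)
E
```

```text
clock: 3.9
eef_pos: [606.7, 174.2, 40.2]
tcp_rot: [-2.619, 0.002, 2.944]
contact_force: [0.5, 0.0, 0.2]
opening: 0.001
grasp_force: 0.0
clock: 4.4
eef_pos: [602.6, 151.1, 56.0]
tcp_rot: [-2.883, 0.004, 2.943]
contact_force: [-0.3, -0.4, 0.2]
opening: 0.004
grasp_force: 0.0
clock: 4.9
eef_pos: [598.7, 135.7, 65.0]
tcp_rot: [3.138, 0.002, 2.943]
contact_force: [-0.2, 6.1, -2.5]
opening: 0.002
grasp_force: 2.8
[598.70777739 135.88457041  64.86300062] 36.73623007722407 102.16313942809127
```

View pics/t2.png

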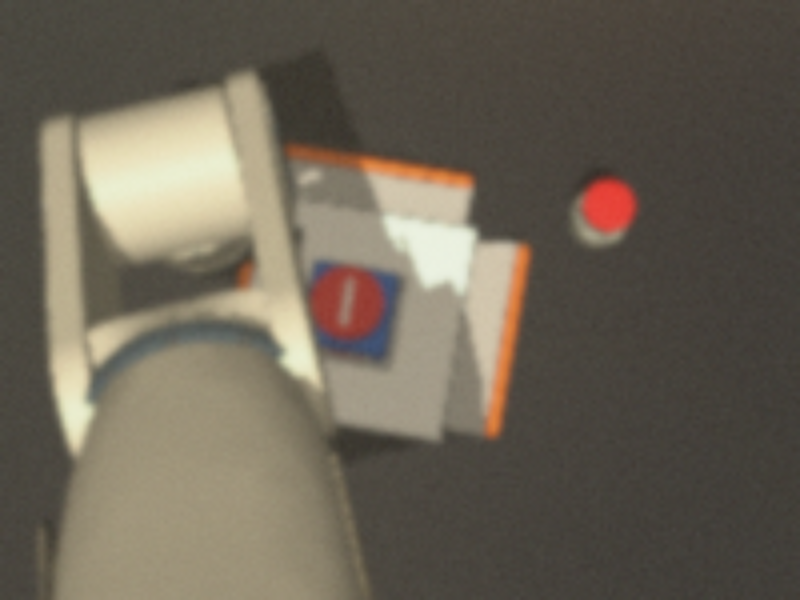

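The arm hides the left wall, but a 6 N reaction at the predicted place (102 mm from centre) means it is at its stop. The other bars and the bottle are unmoved. Next is the right wall.

```bash
python3 -m inch '[[0,0.02,0,0,0,0,1],[0,0.01,-0.02,0,0,0,1],[0,0,-0.048,0,0,0,1],[0,0,-0.048,0,0,0,1],[0,0,-0.048,0,0,0,1],[0,0,0,0,0,0,1]]'
python3 - <<'E'
from plan import *
y=np.pi-.199
plan([(-35,-160,225,y,0),(-35,-160,150,y,-35),(-35,-160,34,y,-35),(-35,-146,34,y,-35),(-35,-120,52,y,-15),(-35,-102,63,y,0)])
E
```

```text
clock: 5.55
eef_pos: [607.6, 167.7, 235.5]
tcp_rot: [3.138, 0.011, 2.946]
contact_force: [1.3, -0.3, -0.2]
opening: 0.001
grasp_force: 0.0
7 x [0.0107, -0.0421, 0.0013] [0.03, 0.09, 0.03]
5 x [0.0, -0.0037, 0.0148] [-7.0, -0.0, 0.0]
3 x [0.0, -0.0222, 0.0317] [0.0, 0.0, 0.0]
1 x [0.0, 0.0115, 0.008] [0.0, 0.0, 0.0]
3 x [-0.0, 0.0105, -0.0012] [6.67, 0.0, -0.0]
2 x [0.0, 0.0099, -0.0036] [7.5, -0.0, 0.0]
```

```bash
python3 -m inch '[[0.0107,-0.0421,0.0013,0,0,0,1],[0.0107,-0.0421,0.0013,0,0,0,1],[0.0107,-0.0421,0.0013,0,0,0,1],[0.0107,-0.0421,0.0013,0,0,0,1],[0.0107,-0.0421,0.0013,0,0,0,1],[0.0107,-0.0421,0.0013,0,0,0,1],[0.0107,-0.0421,0.0013,0,0,0,1],[0,0,0,0,0,0,1]]'
python3 -m inch '[[0,-0.0037,0.0148,-7,0,0,1],[0,-0.0037,0.0148,-7,0,0,1],[0,-0.0037,0.0148,-7,0,0,1],[0,-0.0037,0.0148,-7,0,0,1],[0,-0.0037,0.0148,-7,0,0,1],[0,0,0,0,0,0,1]]'
python3 - <<'E'
from plan import *
y=np.pi-.199
plan([(-35,-160,31,y,-35),(-35,-145,31,y,-35),(-35,-120,52,y,-15),(-35,-102,63,y,0)])
E
```

```text
clock: 6.35
eef_pos: [471.2, -112.0, 218.4]
tcp_rot: [-3.139, -0.001, 2.942]
contact_force: [-0.5, 0.9, -0.5]
opening: -0.004
grasp_force: 0.0
clock: 6.95
eef_pos: [472.0, -109.2, 140.3]
tcp_rot: [2.527, -0.007, 2.944]
contact_force: [0.3, 0.1, 0.2]
opening: 0.002
grasp_force: 0.0
3 x [-0.0015, -0.0201, 0.0304] [0.07, -0.12, -0.05]
1 x [-0.0, 0.0123, 0.0086] [0.0, 0.0, 0.0]
3 x [-0.0, 0.0107, -0.0022] [6.67, 0.0, -0.0]
2 x [0.0, 0.0099, -0.0036] [7.5, -0.0, 0.0]
```

```bash
python3 -m inch '[[-0.0015,-0.020,0.0304,0,0,0,1],[-0.0015,-0.020,0.0304,0,0,0,1],[-0.0015,-0.020,0.0304,0,0,0,1],[0,0,0,0,0,0,1],[0,0.012,0.0086,0,0,0,1],[0,0,0,0,0,0,1]]'
python3 -m inch '[[0,0.0053,-0.0011,3.33,0,0,1],[0,0.0053,-0.0011,3.33,0,0,1],[0,0.0053,-0.0011,3.33,0,0,1],[0,0.0053,-0.0011,3.33,0,0,1],[0,0.0053,-0.0011,3.33,0,0,1],[0,0.0053,-0.0011,3.33,0,0,1],[0,0,0,0,0,0,1]]'
python3 -m inch '[[0,0.005,-0.0018,3.75,0,0,1],[0,0.005,-0.0018,3.75,0,0,1],[0,0.005,-0.0018,3.75,0,0,1],[0,0.005,-0.0018,3.75,0,0,1],[0,0,0,0,0,0,1]]'
python3 - <<'E'
from plan import *
p=pose()[1];print(p,(p[:2]-C)@ex,(p[:2]-C)@ey)
E
```

```text
clock: 7.55
eef_pos: [481.5, -90.9, 35.8]
tcp_rot: [2.531, 0.001, 2.947]
contact_force: [-0.6, 0.2, 0.6]
opening: -0.0
grasp_force: 0.0
clock: 8.25
eef_pos: [487.1, -66.7, 56.7]
tcp_rot: [2.881, 0.005, 2.948]
contact_force: [0.2, -0.2, 0.5]
opening: 0.002
grasp_force: 0.0
clock: 8.75
eef_pos: [489.6, -49.5, 65.4]
tcp_rot: [-3.14, 0.001, 2.948]
contact_force: [-1.6, -10.2, 2.7]
opening: 0.0
grasp_force: 4.8
[489.61601204 -49.46240075  65.43656969] -33.56149481075822 -101.09222423427627
```

The right wall is also at its stop (10 N). I'll retreat and go to the far wall.

```bash
python3 -m inch '[[0,-0.02,0,0,0,0,1],[0,-0.01,-0.02,0,0,0,1],[0,0,-0.048,0,0,0,1],[0,0,-0.048,0,0,0,1],[0,0,-0.048,0,0,0,1],[0,0,0,0,0,0,1]]'
python3 - <<'E'
from plan import *
y=np.pi/2-.199
plan([(165,0,235,y,0),(165,0,150,y,30),(165,0,36,y,30),(147,0,36,y,30),(120,0,52,y,15),(102,0,63,y,0)])
E
```

```text
clock: 9.35
eef_pos: [486.6, -79.8, 235.3]
tcp_rot: [3.138, 0.011, 2.946]
contact_force: [0.8, -0.1, -0.0]
opening: -0.0
grasp_force: 0.0
11 x [-0.0063, 0.0229, 0.0001] [0.06, 0.03, 8.2]
4 x [0.0, 0.0042, 0.0211] [7.5, -0.0, 0.0]
3 x [0.0, 0.019, 0.0329] [0.0, 0.0, 0.0]
1 x [-0.0, -0.0156, 0.009] [0.0, 0.0, 0.0]
2 x [-0.0, -0.0157, -0.0012] [-7.5, 0.0, 0.0]
2 x [-0.0, -0.0099, -0.0036] [-7.5, -0.0, -0.0]
```

```bash
python3 -m inch '[[-0.0063,0.0229,0,0,0,8.2,1],[-0.0063,0.0229,0,0,0,8.2,1],[-0.0063,0.0229,0,0,0,8.2,1],[-0.0063,0.0229,0,0,0,8.2,1],[-0.0063,0.0229,0,0,0,8.2,1],[-0.0063,0.0229,0,0,0,8.2,1]]'
python3 -m inch '[[-0.0063,0.0229,0,0,0,8.2,1],[-0.0063,0.0229,0,0,0,8.2,1],[-0.0063,0.0229,0,0,0,8.2,1],[-0.0063,0.0229,0,0,0,8.2,1],[-0.0063,0.0229,0,0,0,8.2,1],[0,0,0,0,0,0,1],[0,0,0,0,0,0,1]]'
python3 - <<'E'
from plan import *
y=np.pi/2-.199
plan([(165,0,150,y,30),(165,0,36,y,30),(147,0,36,y,30),(120,0,52,y,15),(102,0,63,y,0)])
f=Cam("top");cv2.imwrite("pics/t3.png",cv2.resize(f.img[120:270,230:430],None,fx=4,fy=4))
E
```

```text
clock: 9.95
eef_pos: [584.7, 15.7, 228.4]
tcp_rot: [3.141, -0.003, 2.082]
contact_force: [0.4, 0.4, -1.0]
opening: 0.0
grasp_force: 0.0
clock: 10.65
eef_pos: [700.3, 9.9, 227.8]
tcp_rot: [-3.14, -0.002, 1.373]
contact_force: [0.3, -0.6, 0.3]
opening: 0.002
grasp_force: 0.0
4 x [0.0003, 0.0048, 0.0191] [7.47, -0.02, 0.03]
3 x [0.0, 0.019, 0.0329] [0.0, 0.0, 0.0]
1 x [-0.0, -0.0156, 0.009] [0.0, 0.0, 0.0]
2 x [-0.0, -0.0157, -0.0012] [-7.5, 0.0, 0.0]
2 x [-0.0, -0.0099, -0.0036] [-7.5, -0.0, -0.0]
```

View pics/t3.png

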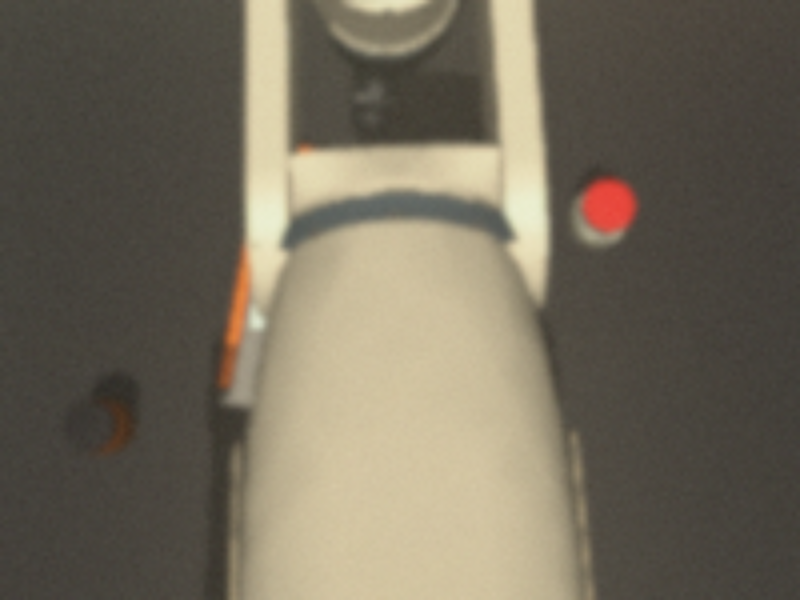

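The left bar is now at about 286–292 px (crop 225–248), against 275–283 before, so that wall is up. Both jars are where they were.

```bash
python3 -m inch '[[0,0.0048,0.0191,7.5,0,0,1],[0,0.0048,0.0191,7.5,0,0,1],[0,0.0048,0.0191,7.5,0,0,1],[0,0.0048,0.0191,7.5,0,0,1],[0,0.019,0.033,0,0,0,1],[0,0.019,0.033,0,0,0,1],[0,0.019,0.033,0,0,0,1],[0,0,0,0,0,0,1]]'
python3 - <<'E'
from plan import *
y=np.pi/2-.199
p=pose()[1];print(p,(p[:2]-C)@ex,(p[:2]-C)@ey)
plan([(147,0,36,y,30),(120,0,52,y,15),(102,0,63,y,0)])
E
```

```text
clock: 11.5
eef_pos: [700.3, 9.9, 31.0]
tcp_rot: [-2.609, -0.001, 1.373]
contact_force: [-0.4, -0.6, 0.1]
opening: -0.001
grasp_force: 0.0
[700.29644177   9.94683452  31.04455485] 161.2165433465173 -1.2062064116973832
1 x [0.0012, -0.0148, 0.003] [-0.54, -0.01, 0.05]
2 x [-0.0, -0.0157, -0.0012] [-7.5, 0.0, 0.0]
2 x [-0.0, -0.0099, -0.0036] [-7.5, -0.0, -0.0]
```

```bash
python3 -m inch '[[0.001,-0.0148,0.003,0,0,0,1],[0,-0.0078,-0.0006,-3.75,0,0,1],[0,-0.0078,-0.0006,-3.75,0,0,1],[0,-0.0078,-0.0006,-3.75,0,0,1],[0,-0.0078,-0.0006,-3.75,0,0,1],[0,0,0,0,0,0,1]]'
python3 -m inch '[[0,-0.005,-0.0018,-3.75,0,0,1],[0,-0.005,-0.0018,-3.75,0,0,1],[0,-0.005,-0.0018,-3.75,0,0,1],[0,-0.005,-0.0018,-3.75,0,0,1],[0,0,0,0,0,0,1]]'
python3 - <<'E'
from plan import *
p=pose()[1];print(p,(p[:2]-C)@ex,(p[:2]-C)@ey)
E
```

```text
clock: 12.1
eef_pos: [663.5, 19.5, 60.2]
tcp_rot: [-2.884, -0.002, 1.373]
contact_force: [0.0, -0.3, 0.2]
opening: 0.003
grasp_force: 0.0
clock: 12.6
eef_pos: [644.8, 22.8, 67.8]
tcp_rot: [-3.141, -0.0, 1.372]
contact_force: [-0.1, -0.3, -0.6]
opening: -0.001
grasp_force: 0.0
[644.79700918  22.84934127  67.80516024] 104.26171976054228 0.4700297478279488
```

No stop force yet; push a little more.

```bash
python3 -m inch '[[0,-0.003,0.003,0,0,0,1],[0,0,0,0,0,0,1]]'
python3 -m inch '[[0,-0.002,0,0,0,0,1],[0,0,0,0,0,0,1]]'
```

```text
clock: 12.8
eef_pos: [644.6, 23.0, 63.9]
tcp_rot: [3.141, -0.001, 1.371]
contact_force: [3.8, 0.6, 2.9]
opening: 0.001
grasp_force: 1.7
clock: 13.0
eef_pos: [644.3, 23.2, 64.1]
tcp_rot: [3.137, -0.001, 1.371]
contact_force: [9.8, -2.4, 1.2]
opening: 0.001
grasp_force: 4.7
```

```bash
python3 -m inch '[[0,0.025,0,0,0,0,1],[0,0.005,-0.02,0,0,0,1],[0,0,-0.048,0,0,0,-1],[0,0,-0.048,0,0,0,-1],[0,0,-0.048,0,0,0,-1],[0,0,-0.045,0,0,0,-1],[0,0,0,0,0,0,-1]]'
python3 - <<'E'
from plan import *
plan([(0,0,280,np.pi/2-.199,0)])
E
```

```text
clock: 13.7
eef_pos: [673.4, 17.5, 279.5]
tcp_rot: [3.133, -0.003, 1.371]
contact_force: [1.3, 0.2, -0.2]
opening: 0.845
grasp_force: 0.0
3 x [-0.0003, -0.0444, -0.0004] [0.16, -0.05, -0.02]
```

```bash
python3 -m inch '[[0,-0.0444,0,0,0,0,-1],[0,-0.0444,0,0,0,0,-1],[0,-0.0444,0,0,0,0,-1],[0,0,0,0.2,0,0,-1],[0,0,0,0,0,0,-1],[0,0,0,0,0,0,-1]]'
python3 - <<'E'
from plan import *
f=Cam("wrist");cv2.imwrite("pics/w3.png",f.img);print(pose()[1],r.sense()['tcp_rot'],r.sense()['qpos'])
k=max(blobs(f.img,[0,150,80],[4,255,255],60),key=cv2.contourArea);x,y,w,h=cv2.boundingRect(k);print(x,y,w,h,f.plane(x+w/2-.5,y+h-w/2-.5,148))
E
```

```text
clock: 14.3
eef_pos: [540.8, 43.9, 272.3]
tcp_rot: [-3.138, -0.0, 1.371]
contact_force: [-0.4, 0.3, 0.4]
opening: 1.002
grasp_force: 0.0
[540.96919531  43.84032403 272.21617958] [-3.13802911e+00 -3.82630167e-04  1.37054847e+00] [7.72931170e-02 2.03559634e-01 1.78136315e+00 1.46636486e-03
 1.15999260e+00 2.76952474e-01]
299 166 55 58 [545.72463758  44.92692313 148.        ]
```

View pics/w3.png

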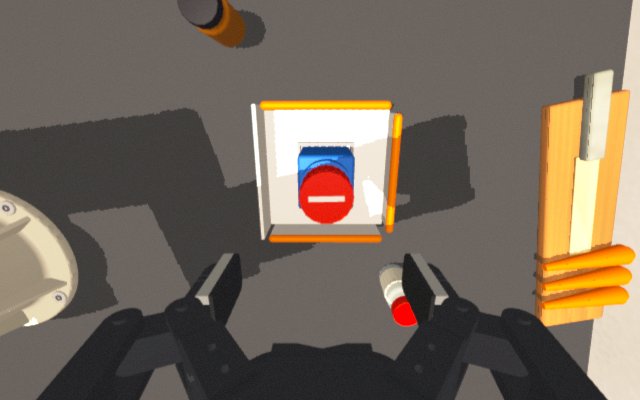

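All three walls are upright: left bar at (325,104), right (325,238), far (394,173). The cap disc is centred at about (326,199), which I place at (544.8, 42.9).

```bash
python3 -m inch '[[0,0.004,0.04,-0.2,0,0,-1],[0,0,0.04,0,0,0,-1],[0,0,0.04,0,0,0,-1],[0,0,0.024,0,0,0,-1],[0,0,0,0,0,0,-1],[0,0,0,0,0,0,-1]]'
```

```text
clock: 14.95
eef_pos: [544.3, 43.1, 128.3]
tcp_rot: [-3.141, -0.0, 1.371]
contact_force: [0.2, 0.2, -0.2]
opening: 1.002
grasp_force: 0.0
```

```bash
python3 -m inch '[[0,0,0,0,0,0,1],[0,0,0,0,0,0,1],[0,0,0,0,0,0,1],[0,0,0,0,0,0,1],[0,0,0,0,0,0,1],[0,0,0,0,0,0,1],[0,0,0,0,0,0,1],[0,0,0,0,0,0,1]]' 60
```

```text
clock: 15.75
eef_pos: [544.0, 43.3, 128.6]
tcp_rot: [3.141, -0.001, 1.371]
contact_force: [1.7, 0.4, 5.1]
opening: 0.588
grasp_force: 61.2
```

```bash
python3 -m inch '[[0,0,0.002,0,0,0,1],[0,0,0.002,0,0,0,1],[0,0,0.001,0,0,0,1],[0,0,0,0,0,0,1],[0,0,0,0,0,0,1]]'
```

```text
clock: 16.25
eef_pos: [544.5, 43.3, 124.0]
tcp_rot: [3.14, -0.001, 1.371]
contact_force: [3.1, -0.0, 9.4]
opening: 0.589
grasp_force: 61.4
```

```bash
python3 -m inch '[[0,0,0.0008,0,0,0,1],[0,0,0,0,0,-8,1],[0,0,0,0,0,-8,1],[0,0,0,0,0,-8,1],[0,0,0,0,0,-8,1],[0,0,0,0,0,-8,1]]'
python3 -m inch '[[0,0,0,0,0,-8,1],[0,0,0,0,0,-8,1],[0,0,0,0,0,-8,1],[0,0,0,0,0,-8,1],[0,0,0,0,0,-6,1],[0,0,0,0,0,0,1],[0,0,0,0,0,0,1]]'
python3 - <<'E'
from h import *
f=Cam("side");cv2.imwrite("pics/s3.png",cv2.resize(f.img[140:280,240:420],None,fx=4,fy=4))
E
```

```text
clock: 16.85
eef_pos: [543.7, 43.3, 123.0]
tcp_rot: [3.141, -0.0, 2.075]
contact_force: [-0.7, -0.4, 10.5]
opening: 0.583
grasp_force: 61.6
clock: 17.55
eef_pos: [543.7, 43.3, 123.0]
tcp_rot: [3.141, 0.0, 2.732]
contact_force: [0.1, 0.2, 9.6]
opening: 0.583
grasp_force: 61.7
```

View pics/s3.png

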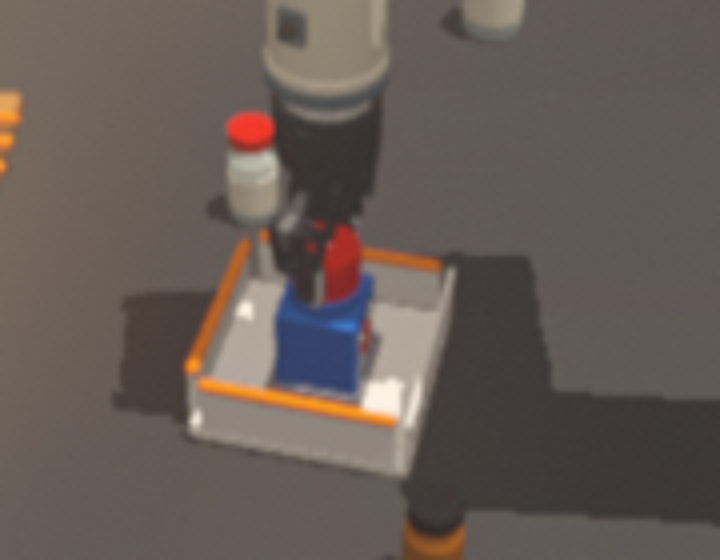

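The side view shows the cap held, the bottle in its frame and the three walls up. I turned it 1.36 rad; now a gentle lift while watching the force.

```bash
python3 -m inch '[[0,0,-0.004,0,0,0,1],[0,0,-0.004,0,0,0,1],[0,0,-0.004,0,0,0,1],[0,0,0,0,0,0,1]]'
```

```text
clock: 18.0
eef_pos: [542.9, 43.2, 134.4]
tcp_rot: [-3.141, -0.001, 2.732]
contact_force: [1.1, 0.2, -0.4]
opening: 0.585
grasp_force: 62.0
```

```bash
python3 -m inch '[[0,0,-0.01,0,0,0,1],[0,0,-0.015,0,0,0,1],[0,0,-0.015,0,0,0,1],[0,0,-0.015,0,0,0,1],[0,0,-0.012,0,0,0,1],[0,0,-0.008,0,0,0,1],[0,0,0,0,0,0,1],[0,0,0,0,0,0,1]]'
python3 - <<'E'
from h import *
f=Cam("side");g=Cam("wrist");s=r.sense();print(s['eef_pos'],s['tcp_rot'],s['contact_force'],s['opening'])
cv2.imwrite("pics/e.png",np.hstack([cv2.resize(f.img[120:280,240:400],(400,400)),cv2.resize(g.img,(400,250))[:,:].repeat(1,0) if 0 else cv2.copyMakeBorder(cv2.resize(g.img,(400,250)),0,150,0,0,cv2.BORDER_CONSTANT)]))
E
```

```text
clock: 18.8
eef_pos: [543.3, 43.2, 209.3]
tcp_rot: [3.141, -0.0, 2.732]
contact_force: [1.9, 0.2, -1.4]
opening: 0.587
grasp_force: 62.2
[543.08235922  43.20550439 208.84836433] [-3.14135912e+00 -1.12384486e-03  2.73216158e+00] [ 0.47343229  0.53526752 -1.04099937] 0.5852064787063899
```

View pics/e.png

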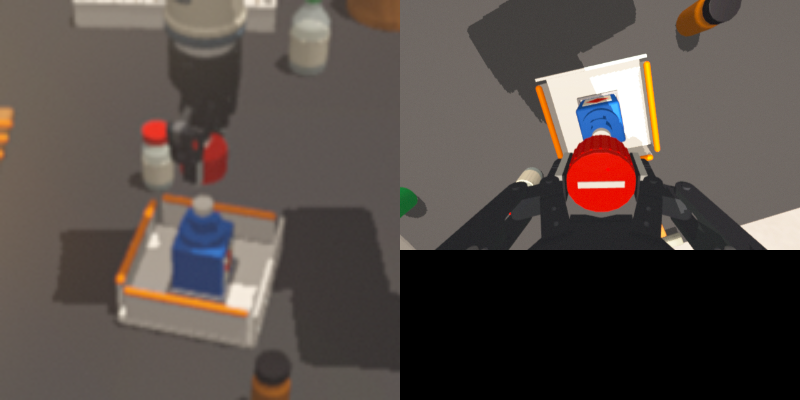

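The cap is held level (side crop (205,158), wrist crop (601,184)) above the open neck (203,207). The bottle stands in the tray with all three walls up, and the jars are in place. I'm handing it in.

```bash
python3 -c "
from rig import r
print(r.sign_off())"
```

```text
the job is handed in; nothing more can be done
None
```

The job is handed in at about 19 s: the three walls are upright, the cap is off and held level about 80 mm above its closed place over the bottle, the bottle stands in the tray, and the jars and other things looked undisturbed in the pictures.

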